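Lock the tools in and hold the tool-box tray open at 55 degrees

ROBOT

A 6-joint arm with a two-finger parallel gripper is mounted at the origin on the work surface; the furniture and walls round the work are solid. World frame = base frame: x ahead of the robot, y to its left, z up, the work surface at z = 0. Lengths are in mm, angles in rad, forces in N, time in s.
With the tool pointing down it reaches from about 350 to 875 mm from the base axis. Payload 4.2 kg.
Tool frame: the origin (TCP) lies at the very end of the fingers, on their centre line; the grasp point (between the pads) lies 19 mm behind it; z points along the fingers, y is the line along which they close (so a half turn about z gives the same grasp; the last joint's range is limited). The gripper opens to 85 mm and grips with 20 to 120 N. Pads are 22 mm wide; open, the fingers measure 114 mm over their backs; the gripper's body (76 mm by 85 mm) begins 54 mm behind the grasp point. The pads swing forward as they close: fully open they stand 13 mm farther back than shut.
Start: joints at [1.439, 0.385, 0.008, 0, -1.194, -0.259], TCP at [238.047, 577.869, 231.312] pointing down, gripper open.
Joint ranges: [-3.14, 3.14], [-1.21, 2.06], [-1.07, 1.41], [-3.16, 2.05], [-2.99, -0.16], [-3.1, 3.1]. Speed limits (rad/s): [2.79, 2.79, 3.14, 3.14, 3.14, 3.14].

INTERFACE

Orientations are given as a unit quaternion [x, y, z, w].
In Python, from bench import arm, viewer gives the robot as it stands. The module is installed in compiled form; this text tells all that it offers.
- The arm moves only by the shell command python3 -m jog 'ROWS' [OPENING]. ROWS is one flat JSON list of numbers that holds 1 to 10 rows one after another, with no inner brackets; each row has 6 numbers: dx, dy, dz in shares of 800 mm (1.0 is 800 mm), then a rotation vector rx, ry, rz in normalised numbers (1 is 2 rad); each row is the pose to reach, as a shift and turn from the pose commanded when the command began, along the tool's axes at that moment; what a row does not reach only later rows make up. A row lasts 1/10 s, in which the tool goes at most 50 mm and 0.15 rad, less where a joint would pass 70% of its speed; a pose out of reach is approached as far as the arm can. OPENING is the finger opening in mm, set as the command begins (- or left out keeps the last). The fingers move at their own pace and stop on an object; the grip force is fixed at half the most. Time passes only in rows, so rows that do not move let the fingers close. It prints the time, the measured TCP pose, the force, the opening and the grip force at its end. A shift or turn number past 1, either way, is cut back to 1. Input that does not fit is refused with a message, and nothing moves.
- arm.read_state(): the state, without advancing time (a new reading comes with each control period).
- viewer.get_image(name): name is "scene" or "top"; returns (picture, depth): 420x560x3 uint8, blue, green, red; 420x560 float32, mm along the optical axis (not along the pixel's ray), 0 where there is no reading.
- viewer.get_calibration(name): a dict with "K" (3x3 intrinsics, pixels), "rvec" (rotation vector, rad) and "tvec" (3), from world to camera coordinates, as OpenCV has them. Camera axes: x right, y down, z forward; pixel columns grow to the right and rows downward; lengths in mm; the calibration is good to about 2 mm. A picture is of the moment at which its call begins. get_calibration takes no time and is no camera call.
- arm.job_done(): hands the job in; it is judged then, once.
The state is a dict: "clock": time; "joints": joint angles; "joint_vel": joint speeds; "joint_efforts": joint torques, N m; "position": TCP position; "ee_rot": TCP orientation; "contact_force": force on the tool from outside, world axes, zero at the start; "wrist_torque": the same for the moment, N m; "gripper_width": finger opening in mm; "grasp_force": force on a finger pad.
Only numpy, scipy, OpenCV 4.12 (cv2) and the standard library are available. Lean on these libraries where they do the work, as an engineer would, in place of code of your own. Each camera call takes 0.05 s, during which the arm holds its last target. There are 200 camera calls.

TASK

Swing the steel keeper bar across the tools in the tray of the tool box until it snaps home in its catch, so that they cannot roll out. Then lift the front of the tray and hold it open at 55 degrees, so that someone can reach into the well below; it falls shut if let go, so finish while still holding it there. Leave the other things on the bench as they are.

Things in the scene. Friction and masses are not known exactly. Their poses are not given: they have to be found in the camera images.
- case: the low plywood tool box, 170 x 270 mm and 60 mm high, fixed to the bench. Its own x points from the pull to the hinge (away from the robot, give or take its yaw), its own y to the left seen from the pull's side, z up. Origin: centre of the underside. Below the tray it is an open well
- tray_board: the hinged tool tray that covers the box: a wooden board 170 x 270 x 8 mm with a rim 16 mm high on it, 0.45 kg without the tools. Origin on the hinge line, at the board's underside; its axes are the box's when it is down and turn with it. Lifting it takes about 3 N at the pull; no stay holds it, so it falls shut when let go anywhere below 90 degrees
- tray (a joint): the tray's opening angle in rad: 0 down on the box, growing as the pull's side rises; 55 degrees is 0.96. Almost no friction
- tray_hinge (a point): the middle of the hinge line, along the box's far upper edge, 61.5 mm above the bench; the line runs along the box's own y
- pull_grip (a point): on the axis of the turned wooden pull that sticks out level from the middle of the tray's front: a round grip 28 mm thick and 48 mm long, along the tray's own x. The point is 32 mm out from the tray's front, 202 mm from the hinge line, 12 mm above the board's underside (73.5 mm above the bench when down). Pinched from above on its left and right, it turns between the pads as the tray rises
- keeper (a joint): the keeper bar's angle in rad: 0 fully shut, growing as its free end swings to the right (the box's -y), up to 1.5. Its pivot is a little stiff, so it stays where it is left. The catch's sprung nose resists from about 0.17 and snaps it home below 0.04; passing takes about 8 N at the peg. Shut, it points straight from the pivot to the front rim
- keeper_pivot (a point): the upright pivot of the keeper bar, near the tray's far rim, 70 mm left of the tray's middle, at the bar's underside: 27.5 mm above the top of the tray's board, 97 mm above the bench. The bar is flat steel, 14 mm wide, 6 mm thick, 156 mm long, and swings level over the tools
- peg_top (a point): top centre of the black upright thumb peg on the keeper's free end: round, 12 mm thick, standing 28 mm above the bar's top, 132 mm from the pivot, its top 131 mm above the bench. Beyond it the bar's tip runs into the dark steel catch on the front rim: a fixed stop on the bar's left, a sprung round nose on its right
- driver_a_handle (a point): middle of the handle of the screwdriver lying loose in the channel nearest the hinge of the tray, handle to the left, 26 x 228 x 26 mm
- driver_a_channel (a point): the same point of the channel nearest the hinge itself, 13 mm above the board, where that handle's middle belongs; channels are 42 mm apart, parted by half-round ribs 7 mm high, and the tools roll out of them at 55 degrees unless the keeper is shut
- driver_b_handle (a point): middle of the handle of the screwdriver lying loose in the middle channel of the tray, handle to the left, 26 x 228 x 26 mm
- driver_b_channel (a point): the same point of the middle channel itself, 13 mm above the board, where that handle's middle belongs; channels are 42 mm apart, parted by half-round ribs 7 mm high, and the tools roll out of them at 55 degrees unless the keeper is shut
- chisel_handle (a point): middle of the handle of the chisel lying loose in the channel nearest the pull of the tray, handle to the left, 25 x 233 x 24 mm
- chisel_channel (a point): the same point of the channel nearest the pull itself, 13 mm above the board, where that handle's middle belongs; channels are 42 mm apart, parted by half-round ribs 7 mm high, and the tools roll out of them at 55 degrees unless the keeper is shut
- sanding_block: bystander: a sanding block, 63 x 106 x 34 mm; origin at the centre of its underside
- pencil: bystander: a pencil lying flat, 12 x 168 x 11 mm; origin at the centre of its underside
- glue_bottle: bystander: a glue bottle standing, 50 mm across, 150 mm tall; origin at the centre of its underside
- screw_jar: bystander: a jar of screws standing, 64 mm across, 75 mm tall; origin at the centre of its underside

How it is judged (in metres and radians):
On the way:
1. the keeper bar is home in its catch with the tray still down (value of joint keeper below 0.03 rad and value of joint tray below 0.1 rad), for 0.3 s.
At the end, for the whole second after the job is handed in: the tray stands still at 55 degrees, give or take 5, carried by the fingers (over 0.5 N on it); the keeper bar is home (under 0.03 rad); each tool's handle is within 20 mm of its place in its channel (value of joint tray between 0.873 and 1.047 rad and velocity of joint tray between -0.05 and 0.05 rad/s and value of joint keeper below 0.03 rad and contact force between tray_board and the fingers above 0.5 N and distance between driver_a_handle and driver_a_channel below 0.02 m and distance between driver_b_handle and driver_b_channel below 0.02 m and distance between chisel_handle and chisel_channel below 0.02 m); the arm keeps its last pose, push and grip.
It fails at once if the tray is raised over 12 degrees while the keeper bar is not home (value of joint tray above 0.2 rad and value of joint keeper above 0.05 rad).
It fails at once if a bystander is moved by over 30 mm (distance of any of sanding_block, pencil, glue_bottle, screw_jar from where it was at the start of the episode above 0.03 m).
It also fails if it takes over 51 s, if anything falls off the work surface, if the arm or the gripper's body presses on something with over 40 N, if the wrist force passes 120 N, or if a joint passes its speed limit or range.

## Working session

There is one attempt and no reset: what is moved stays moved. The work goes in short steps, Python scripts to look and compute and a shell command to move; the robot and the scene stay as the last step left them, time stands still between calls to the robot, and variables do not carry over. Pictures are saved under pics/ and viewed, at most 10 in all, crops included, and the job is handed in when it is done.

```bash
mkdir -p pics; cat > h.py <<'E'
import numpy as np, cv2
from bench import arm, viewer
from scipy.spatial.transform import Rotation as R
def cal(n):
    c=viewer.get_calibration(n); return np.array(c["K"],float),cv2.Rodrigues(np.array(c["rvec"],float))[0],np.array(c["tvec"],float).ravel()
def shoot(n,tag):
    p,d=viewer.get_image(n); cv2.imwrite(f"pics/{tag}.png",p); np.save(f"pics/{tag}.npy",d); return p,d
def pt(n,tag,u,v):
    K,r,t=cal(n); d=np.load(f"pics/{tag}.npy"); z=d[int(round(v)),int(round(u))]
    return r.T@(np.linalg.inv(K)@[u,v,1]*z-t)
def ptz(n,u,v,z):
    K,r,t=cal(n); o=-r.T@t; k=r.T@np.linalg.inv(K)@[u,v,1]; return o+k*(z-o[2])/k[2]
def proj(n,P):
    K,r,t=cal(n); q=K@(r@np.asarray(P,float)+t); return q[:2]/q[2]
E
python3 - <<'E'
from h import *
p,d=shoot("top","t0"); p2,_=shoot("scene","s0")
cv2.imwrite("pics/t0v.png",cv2.resize(p,(800,600))); cv2.imwrite("pics/s0v.png",cv2.resize(p2,(800,600)))
s=arm.read_state(); print(s["position"],s["ee_rot"],s["clock"])
E
```

```text
[237.86058104 577.39298951 230.30732946] [ 9.80955133e-01 -1.94231840e-01 -1.40680441e-04  1.00000572e-03] 0.1
```

View pics/t0v.png

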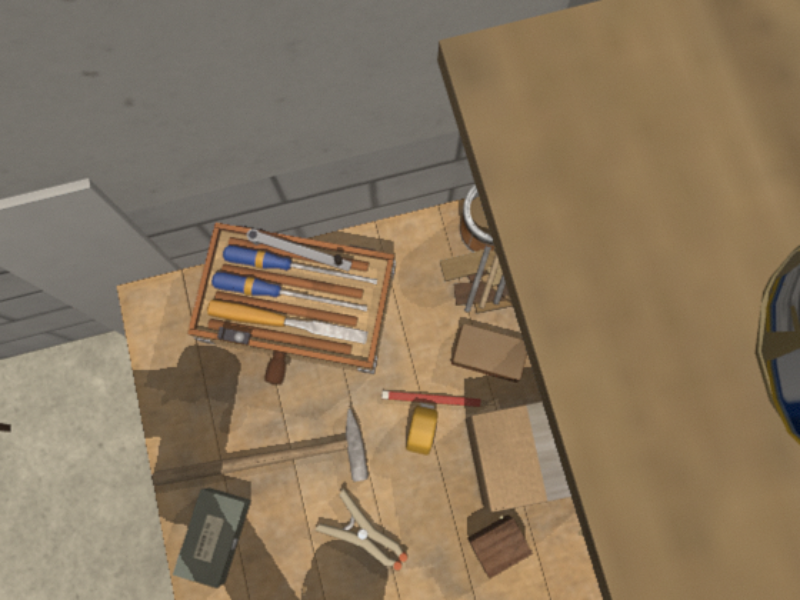

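View pics/s0v.png

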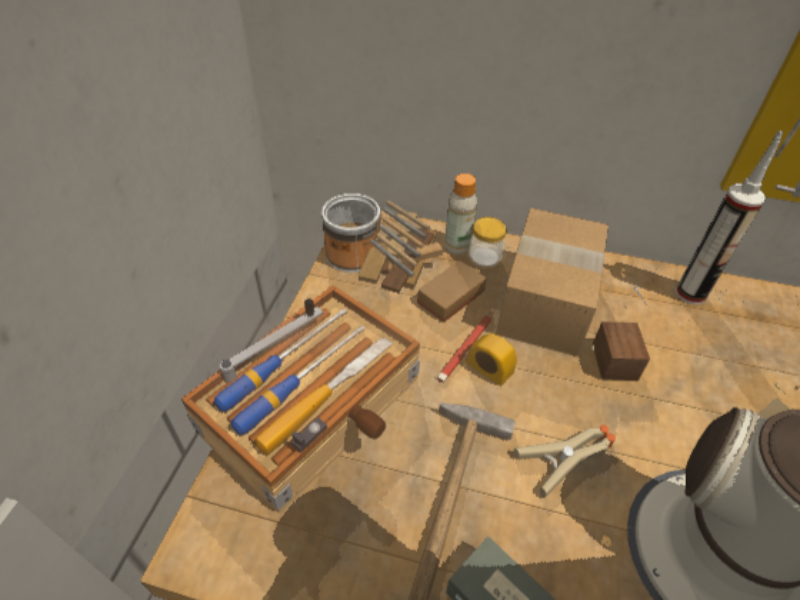

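The top view shows the tray's rim corners at about (219,225), (394,255), (373,370) and (190,335), the pivot at (253,234), the peg at (339,258) and the pull at (276,368) in the 800 px picture. The scene view agrees: the bar lies swung right along the far rim, and the catch is at the front left.

```bash
python3 - <<'E'
from h import *
k=.7
for n,u,v,z in [("FL",219,225,85.5),("FR",394,255,85.5),("NR",373,370,85.5),("NL",190,335,85.5),("pivot",253,234,103),("peg",339,258,131),("pull",276,368,87)]:
    print(n,ptz("top",u*k,v*k,z).round(1),pt("top","t0",u*k,v*k).round(1))
for n,u,v,z in [("peg",309,302,131),("pivot",227,366,103),("pull",369,424,80),("FR",335,291,85.5),("NR",418,347,85.5),("NL",270,480,85.5),("FL",187,401,85.5)]:
    print("scene",n,ptz("scene",u*k,v*k,z).round(1),pt("scene","s0",u*k,v*k).round(1))
for n in("top","scene"):
    K,r,t=cal(n); print(n,(-r.T@t).round(),proj(n,[238,577,231])/k)
p=cv2.imread("pics/t0.png")[150:275,125:285]; a=cv2.resize(p,(768,600),interpolation=cv2.INTER_CUBIC); cv2.imwrite("pics/t0c.png",a)
p=cv2.imread("pics/s0.png")[195:345,120:320]; a=cv2.resize(p,(800,600),interpolation=cv2.INTER_CUBIC); cv2.imwrite("pics/s0c.png",a)
E
```

```text
FL [646.  189.2  85.5] [645.4 188.7  87.3]
FR [601.8 -69.8  85.5] [625.2 -68.6  -0.8]
NR [433.2 -41.6  85.5] [437.5 -39.9  44.8]
NL [481.5 221.   85.5] [482.8 223.4  77.5]
pivot [627.2 134.4 103. ] [626.  133.6 106.8]
peg [584.6   6.4 131. ] [585.2   6.6 128.8]
pull [434.9  95.7  87. ] [435.1  96.   85.3]
scene peg [581.9  13.8 131. ] [582.8  12.9 129.7]
scene pivot [622.8 139.2 103. ] [620.8 140.6 105.9]
scene pull [428.9 106.5  80. ] [427.3 108.9  84.8]
scene FR [591.  -56.8  85.5] [591.7 -57.6  84.4]
scene NR [433.2 -26.9  85.5] [436.4 -33.5  76.4]
scene NL [484.9 227.5  85.5] [484.5 227.8  86.5]
scene FL [640.5 197.9  85.5] [642.4 196.9  82.7]
top [ 324.  -84. 1110.] [-165.07164794  520.51969004]
scene [222. 416. 697.] [ 157.54806433 1264.69277454]
```

View pics/t0c.png

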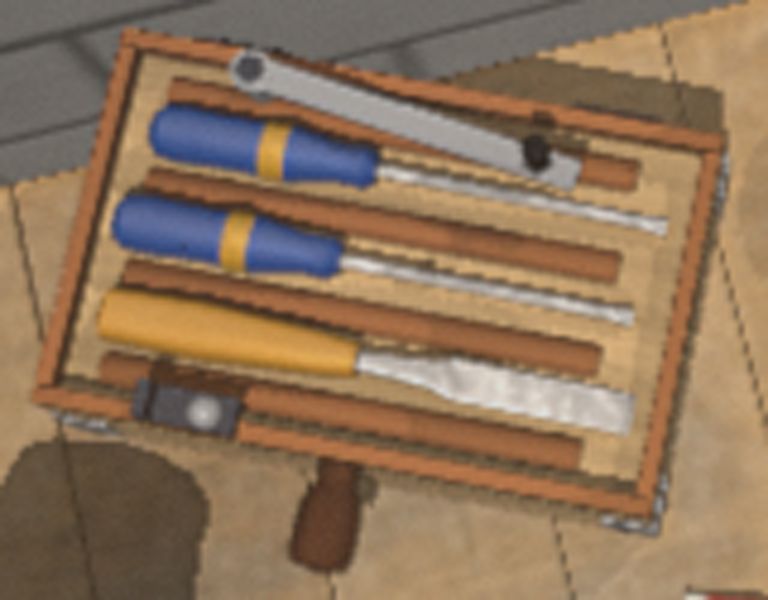

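View pics/s0c.png

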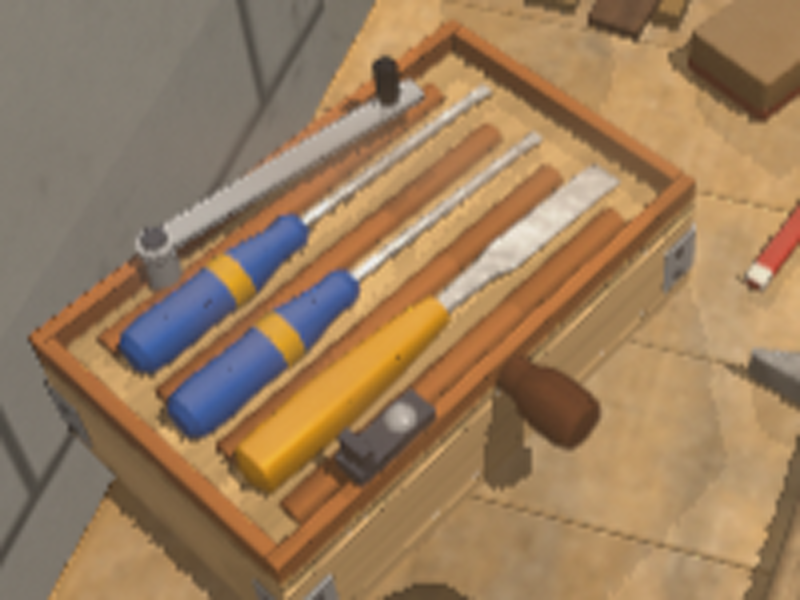

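The crops show, in the top view, rim corners (128,30), (722,140), (645,515), (35,395), the pivot (250,68), the peg (536,140) and the catch nose at (204,412). In the scene crop, the corners are (35,338), (455,25), (692,182), (278,570), the peg (384,64) and the pivot (155,238). I'll fit the box pose from both views.

```bash
python3 - <<'E'
from h import *
from scipy.optimize import least_squares
T=lambda u,v:(125+u/4.8,150+v/4.8)
S=lambda u,v:(120+u/4,195+v/4)
obs=[("top","FL",T(128,30)),("top","FR",T(722,140)),("top","NR",T(645,512)),("top","NL",T(35,395)),("top","piv",T(250,68)),("top","peg",T(536,142)),
("scene","FL",S(35,338)),("scene","FR",S(455,25)),("scene","NR",S(692,182)),("scene","NL",S(278,570)),("scene","piv",S(155,238)),("scene","peg",S(384,64)),
("top","pull",T(320,560)),("scene","pull",S(575,425))]
def model(q):
    x,y,a,px,k,tip=q
    L=dict(FL=(85,135,85.5),FR=(85,-135,85.5),NR=(-85,-135,85.5),NL=(-85,135,85.5),piv=(px,70,106),
      peg=(px-132*np.cos(k),70-132*np.sin(k),131),pull=(tip,0,73.5))
    c,s=np.cos(a),np.sin(a)
    return {n:np.array([x+c*X-s*Y,y+s*X+c*Y,Z]) for n,(X,Y,Z) in L.items()}
f=lambda q:np.concatenate([proj(c,model(q)[n])-o for c,n,o in obs])
r=least_squares(f,[540,75,.17,60,1.3,-140],loss='soft_l1'); q=r.x
print(q.round(3)); 
for (c,n,_),e in zip(obs,f(q).reshape(-1,2)): print(c,n,e.round(1))
m=model(q); print({n:v.round(1) for n,v in m.items()})
x,y,a,px,k,tip=q; W=lambda X,Y,Z:np.array([x+np.cos(a)*X-np.sin(a)*Y,y+np.sin(a)*X+np.cos(a)*Y,Z])
print("grip",W(-117,0,73.5),"shut peg",W(px-132,70,131),"catch nose t/s",proj("top",W(px-132-15,70,100)),proj("scene",W(px-147,70,100)))
print(arm.read_state()["ee_rot"],R.from_quat(arm.read_state()["ee_rot"]).as_matrix().round(3))
E
```

```text
[ 5.41989e+02  7.98660e+01 -1.84000e-01  7.14900e+01  1.45400e+00
 -1.25897e+02]
top FL [-2.  -0.7]
top FR [-0.3 -0.2]
top NR [-0.4  2. ]
top NL [-2.7  1.4]
top piv [-0.9  0.2]
top peg [-0.9  0.4]
scene FL [-1.5 -1.5]
scene FR [ 0.  -2.5]
scene NR [ 1.9 -1.2]
scene NL [ 0.1 -0.7]
scene piv [ 0.2 -1.2]
scene peg [-0.1 -1.8]
top pull [-1.2 -0.2]
scene pull [ 0.8 -1.3]
{'FL': array([650.3, 197. ,  85.5]), 'FR': array([600.9, -68.4,  85.5]), 'NR': array([433.7, -37.3,  85.5]), 'NL': array([483.1, 228.1,  85.5]), 'piv': array([625.1, 135.6, 106. ]), 'peg': array([586. ,   9.5, 131. ]), 'pull': array([418.2, 102.9,  73.5])}
grip [426.96310275 101.26991406  73.5       ] shut peg [495.30515587 159.75464551 131.        ] catch nose t/s [159.910319   234.05594323] [214.39623402 301.86198661]
[ 9.80955133e-01 -1.94231840e-01 -1.40680441e-04  1.00000572e-03] [[ 0.925 -0.381 -0.001]
 [-0.381 -0.925 -0.002]
 [ 0.     0.002 -1.   ]]
```

```bash
cat >> h.py <<'E'
BX,BY,BA,PX=542.0,79.9,-0.184,71.5
def W(X,Y,Z): return np.array([BX+np.cos(BA)*X-np.sin(BA)*Y,BY+np.sin(BA)*X+np.cos(BA)*Y,Z])
def go(P,yaw=None):
    "shift and turn in tool axes to world point P (TCP), tool down with its y at world angle yaw (mod pi)"
    s=arm.read_state(); M=R.from_quat(s["ee_rot"]).as_matrix(); d=M.T@(np.asarray(P)-s["position"])
    if yaw is None: return d.round(1)
    y=np.array([np.cos(yaw),np.sin(yaw),0]); z=np.array([0,0,-1.]); T=np.column_stack([np.cross(y,z),y,z])
    T2=T@np.diag([-1,-1,1]); return d.round(1),R.from_matrix(M.T@T).as_rotvec().round(3),R.from_matrix(M.T@T2).as_rotvec().round(3)
E
python3 - <<'E'
from h import *
T=lambda u,v:(125+u/4.8,150+v/4.8)
def box(P): d=P-np.array([BX,BY,0]); c,s=np.cos(BA),np.sin(BA); return np.array([c*d[0]+s*d[1],-s*d[0]+c*d[1],d[2]]).round(1)
for n,u,v in [("nose",204,412),("stop",152,402),("catchback",195,388),("pullwide",323,535),("pulltip",322,562),("pulln",340,490),("piv",250,68),("peg",538,145),("bar",400,110)]: print(n,pt("top","t0",*T(u,v)).round(1),box(pt("top","t0",*T(u,v))))
for u,v in [(500,50),(700,200),(620,560)]: print("shelf",pt("top","t0",u*.7,v*.7).round())
k=1.454; print(go(W(PX-132*np.cos(k),70-132*np.sin(k),231),-0.30))
E
```

```text
nose [477.7 148.   95.6] [-75.7  55.2  95.6]
stop [481.3 169.4  98.6] [-76.   76.9  98.6]
catchback [491.4 157.3  74.3] [-64.   66.9  74.3]
pullwide [427.2  97.2  86.6] [-116.1   -4.    86.6]
pulltip [415.9  97.4  85.5] [-127.1   -5.9   85.5]
pulln [446.8  91.8  81.2] [-95.7  -5.7  81.2]
piv [625.3 133.6 106.7] [ 72.1  68.1 106.7]
peg [586.1   7.1 128.6] [ 56.6 -63.5 128.6]
bar [607.9  69.  103.5] [ 66.8   1.4 103.5]
shelf [ 486. -123.  838.]
shelf [ 421. -201.  839.]
shelf [ 286. -162.  837.]
(array([5.382e+02, 3.923e+02, 2.000e-01]), array([ 0.002,  0.002, -1.662]), array([ 0.002, -0.002,  1.48 ]))
```

Units first: shifts go in shares of 800 mm and turns go in shares of 2 rad. So 460 mm / 800 = 0.575, 420 mm / 800 = 0.525, 1.27 rad / 2 = 0.635.

```bash
python3 -m jog '[0.0625,0.045,0,0,0,0.07,0.125,0.0913,0,0,0,0.14,0.1875,0.1363,0,0,0,0.205,0.25,0.1825,0,0,0,0.275,0.3125,0.2275,0,0,0,0.345,0.375,0.2738,0,0,0,0.41,0.425,0.31,0,0,0,0.465,0.475,0.3463,0,0,0,0.525,0.525,0.3825,0,0,0,0.58,0.575,0.4188,0,0,0,0.635]' 44; python3 - <<'E'
from h import *
k=1.454; print(go(W(PX-132*np.cos(k),70-132*np.sin(k),180),-0.30))
E
```

```text
clock: 1.1
position: [500.0, 149.8, 231.2]
ee_rot: [-0.673, 0.74, 0.0, -0.0]
contact_force: [0.5, 0.9, -0.6]
gripper_width: 44.2
grasp_force: 0.0
(array([131.5, -98.8,  51.1]), array([ 0.   ,  0.   , -2.936]), array([ 0.   , -0.   ,  0.206]))
```

In the tool's units: 131 mm / 800 = 0.1638, 130 mm / 800 = 0.1625, 0.206 rad / 2 = 0.103.

```bash
python3 -m jog '[0.0438,-0.0325,0,0,0,0.035,0.0875,-0.065,0,0,0,0.07,0.125,-0.0938,0,0,0,0.1,0.1625,-0.1225,0.0125,0,0,0.103,0.1638,-0.1238,0.0375,0,0,0.103,0.1638,-0.1238,0.0638,0,0,0.103,0.1638,-0.1238,0.0638,0,0,0.103]'; python3 - <<'E'
from h import *
shoot("scene","s1"); 
p=cv2.imread("pics/s1.png")[120:300,120:360]; cv2.imwrite("pics/s1c.png",cv2.resize(p,(800,600)))
p,d=shoot("top","t1")
k=1.454; print(go(W(PX-132*np.cos(k),70-132*np.sin(k),107),-0.30))
E
```

```text
clock: 1.8
position: [584.1, 11.5, 176.6]
ee_rot: [-0.594, 0.804, 0.002, -0.004]
contact_force: [0.5, -0.5, -0.3]
gripper_width: 44.2
grasp_force: 0.0
(array([ 2.6, -0.5, 73.3]), array([ 1.000e-03,  1.000e-03, -3.137e+00]), array([ 0.001, -0.001,  0.004]))
```

View pics/s1c.png

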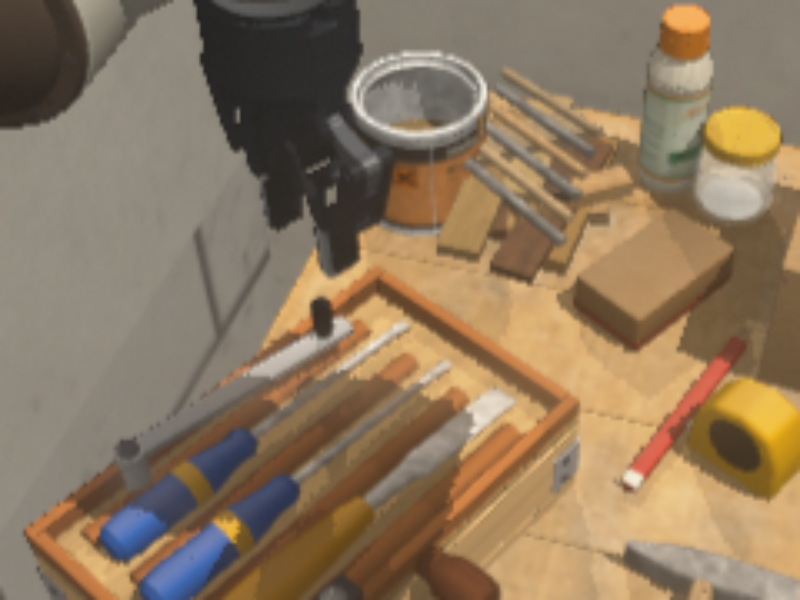

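The two fingers hang either side of the peg (at 322,315), roughly centred. I'll lower them.

In the tool's units: 71 mm / 800 = 0.0888, 70 mm / 800 = 0.0875.

```bash
python3 -m jog '[0.0013,0,0.025,0,0,0,0.0025,0,0.05,0,0,0,0.0025,0,0.0688,0,0,0,0.0025,0,0.0813,0,0,0,0.0025,0,0.0875,0,0,0,0.0025,0,0.0888,0,0,0,0.0025,0,0.0888,0,0,0]' ; python3 - <<'E'
from h import *
shoot("scene","s2"); 
p=cv2.imread("pics/s2.png")[170:260,160:280]; cv2.imwrite("pics/s2c.png",cv2.resize(p,(800,600)))
s=arm.read_state(); M=R.from_quat(s["ee_rot"]).as_matrix(); k0=1.454
for k in np.linspace(k0,0,11)[1:]:
    P=W(PX-132*np.cos(k),70-132*np.sin(k),107)-W(PX-132*np.cos(k0),70-132*np.sin(k0),107)
    print((M.T@P).round(1), round(k0-k,3))
print(go(W(PX-132*np.cos(k0),70-132*np.sin(k0),107),-0.30),s["joints"])
E
```

```text
clock: 2.6
position: [586.4, 10.6, 110.1]
ee_rot: [-0.595, 0.804, -0.0, 0.001]
contact_force: [-0.9, -0.6, 0.8]
gripper_width: 43.8
grasp_force: 0.0
[-1.5 19.1 -0. ] 0.145
[-5.7 37.8 -0.1] 0.291
[-12.6  55.7  -0.1] 0.436
[-22.1  72.4  -0.1] 0.582
[-33.8  87.6  -0.1] 0.727
[-4.760e+01  1.009e+02 -1.000e-01] 0.872
[-6.32e+01  1.12e+02 -1.00e-01] 1.018
[-8.030e+01  1.208e+02 -1.000e-01] 1.163
[-9.84e+01  1.27e+02 -1.00e-01] 1.309
[-1.173e+02  1.305e+02 -1.000e-01] 1.454
(array([1.1, 0.1, 3.2]), array([-1.000e-03, -2.000e-03, -3.137e+00]), array([-0.002,  0.001,  0.004])) [ 2.94163119e-01  4.31486986e-01 -2.50366646e-01  3.34130628e-04
 -8.87257878e-01 -5.90062490e-01]
```

View pics/s2c.png

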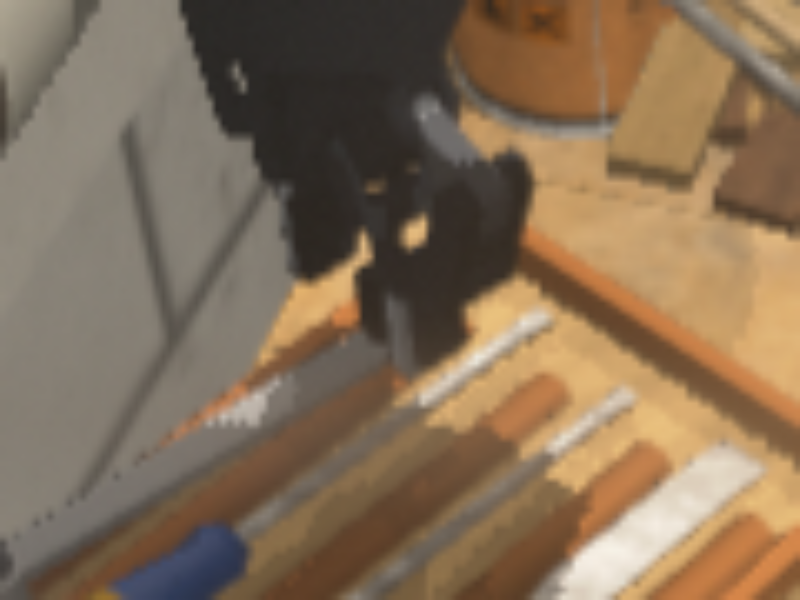

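In the tool's units: 72 mm / 800 = 0.09, 64 mm / 800 = 0.08, 0.58 rad / 2 = 0.29.

```bash
python3 -m jog '[0,0,0,0,0,0,0,0,0,0,0,0,-0.0006,0.0125,0,0,0,0.035,-0.0019,0.0238,0,0,0,0.0725,-0.0038,0.0363,0,0,0,0.11,-0.0075,0.0475,0,0,0,0.145,-0.0113,0.0588,0,0,0,0.18,-0.0163,0.07,0,0,0,0.218,-0.0213,0.08,0,0,0,0.255,-0.0275,0.09,0,0,0,0.29]' 26; python3 - <<'E'
from h import *
s=arm.read_state(); M=R.from_quat(s["ee_rot"]).as_matrix();k0=1.454-.58
pk=np.array([BX,BY,0]);d=s["position"]-W(PX,70,0); print("r",np.hypot(*d[:2]))
for k in np.linspace(k0,0,7)[1:]:
    P=W(PX-132*np.cos(k),70-132*np.sin(k),0)
    d=M.T@(P-s["position"]*[1,1,0]); print(d.round(1), round(k0-k,3))
E
```

```text
clock: 3.65
position: [523.2, 52.6, 109.7]
ee_rot: [-0.339, 0.941, -0.0, 0.0]
contact_force: [0.8, -0.7, 0.5]
gripper_width: 25.9
grasp_force: 0.1
r 131.40537867088528
[-0.8 18.3 -0. ] 0.146
[-5.  37.1 -0. ] 0.291
[-11.9  55.   -0. ] 0.437
[-21.3  71.8  -0. ] 0.583
[-33.  87.  -0.] 0.728
[-46.9 100.3  -0. ] 0.874
```

In the tool's units: 87 mm / 800 = 0.1088, 80 mm / 800 = 0.1, 0.728 rad / 2 = 0.364.

```bash
python3 -m jog '[0,0.0113,0,0,0,0.035,-0.0013,0.0225,0,0,0,0.073,-0.0031,0.035,0,0,0,0.11,-0.0063,0.0463,0,0,0,0.145,-0.01,0.0575,0,0,0,0.18,-0.015,0.0688,0,0,0,0.2185,-0.02,0.08,0,0,0,0.255,-0.0263,0.09,0,0,0,0.2915,-0.0338,0.1,0,0,0,0.3275,-0.0413,0.1088,0,0,0,0.364]'; python3 - <<'E'
from h import *
p,d=shoot("top","t3"); p2,_=shoot("scene","s3")
a=cv2.resize(p[140:280,120:300],(400,311)); b=cv2.resize(p2[190:350,110:330],(400,291)); c=np.zeros((311,800,3),np.uint8); c[:,:400]=a; c[:291,400:]=b
cv2.imwrite("pics/c3.png",cv2.resize(c,(800,311)))
s=arm.read_state();d=s["position"]-W(PX,70,0); print("r",np.hypot(*d[:2]),s["contact_force"])
E
```

```text
clock: 4.65
position: [492.9, 140.8, 109.7]
ee_rot: [0.018, 1.0, 0.0, 0.0]
contact_force: [0.2, -0.4, 1.1]
gripper_width: 25.9
grasp_force: 0.1
r 131.88707772825262 [-0.57938344  0.49810863  0.6074507 ]
```

View pics/c3.png

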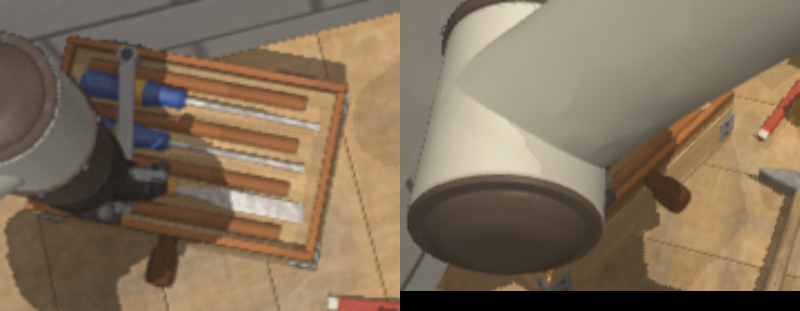

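The bar hangs between the fingers just short of the catch; pivot at (127,52) in the left crop. Now I'll push it through the nose.

In the tool's units: 22 mm / 800 = 0.0275, 20 mm / 800 = 0.025, 0.146 rad / 2 = 0.073.

```bash
python3 -m jog '[0,0.0063,0,0,0,0.02,0,0.0113,0,0,0,0.04,-0.0013,0.0163,0,0,0,0.055,-0.0013,0.0213,0,0,0,0.073,-0.0019,0.025,0,0,0,0.073,-0.0025,0.0275,0,0,0,0.073,-0.0025,0.0275,0,0,0,0.073]'; python3 - <<'E'
from h import *
s=arm.read_state();M=R.from_quat(s["ee_rot"]).as_matrix();print((M.T@s["contact_force"]).round(1),go(W(PX-132,70,110)))
p,d=shoot("top","t4"); K=.7
E
```

```text
clock: 5.45
position: [495.7, 162.6, 109.2]
ee_rot: [0.089, 0.996, 0.0, 0.0]
contact_force: [-0.9, -0.3, -0.3]
gripper_width: 25.9
grasp_force: 0.2
[ 0.9 -0.4  0.3] [-0.1 -2.8 -0.8]
```

In the tool's units: 3 mm / 800 = 0.0038, 2 mm / 800 = 0.0025.

```bash
for i in 1; do python3 -m jog '[0,0.0025,0,0,0,0,0,0.0038,0,0,0,0,0,0.0038,0,0,0,0]'; done; python3 -m jog '[0,0.0025,0,0,0,0,0,0.0038,0,0,0,0,0,0.0038,0,0,0,0]'; python3 -m jog '[0,0.0025,0,0,0,0,0,0.0038,0,0,0,0,0,0.0038,0,0,0,0]'
```

```text
clock: 5.8
position: [496.6, 165.9, 109.4]
ee_rot: [0.089, 0.996, 0.0, 0.0]
contact_force: [0.0, 0.2, -0.0]
gripper_width: 25.6
grasp_force: 0.0
clock: 6.1
position: [496.6, 167.3, 109.2]
ee_rot: [0.089, 0.996, -0.001, -0.0]
contact_force: [0.8, -4.3, 0.4]
gripper_width: 26.0
grasp_force: 2.1
clock: 6.4
position: [496.6, 167.9, 109.1]
ee_rot: [0.089, 0.996, -0.003, -0.001]
contact_force: [3.1, -12.0, 2.4]
gripper_width: 26.2
grasp_force: 5.7
```

```bash
python3 -m jog '[0,0.0025,0,0,0,0,0,0.0038,0,0,0,0,0,0.0038,0,0,0,0]'; python3 -m jog '[0,0.0025,0,0,0,0,0,0.0038,0,0,0,0,0,0.0038,0,0,0,0]'
```

```text
clock: 6.7
position: [496.5, 168.4, 109.0]
ee_rot: [0.089, 0.996, -0.005, -0.002]
contact_force: [4.8, -18.3, 1.9]
gripper_width: 26.0
grasp_force: 9.2
clock: 7.0
position: [496.5, 168.8, 108.9]
ee_rot: [0.09, 0.996, -0.008, -0.003]
contact_force: [6.2, -26.7, 4.4]
gripper_width: 26.2
grasp_force: 12.6
```

That is a hard stop at 27 N, well past the catch's 8 N. I'll open, recentre, lift and look.

In the tool's units: -120 mm / 800 = -0.15, -100 mm / 800 = -0.125.

```bash
python3 -m jog '[0,-0.0075,0,0,0,0,0,-0.0175,0,0,0,0,0,-0.02,0,0,0,0,0,-0.02,0,0,0,0,0,-0.02,-0.025,0,0,0,0,-0.02,-0.0625,0,0,0,0,-0.02,-0.1,0,0,0,0,-0.05,-0.125,0,0,0,0,-0.1,-0.125,0,0,0,0,-0.15,-0.125,0,0,0]' 60; python3 - <<'E'
from h import *
p,d=shoot("top","t5"); p2,_=shoot("scene","s5")
c=np.zeros((480,800,3),np.uint8)
a=cv2.resize(p[150:270,125:225],(400,480)); b=cv2.resize(p2[200:350,110:235],(400,480)); c[:,:400]=a; c[:,400:]=b
cv2.imwrite("pics/c5.png",c)
print(go(W(-117,-3,180),1.387))
E
```

```text
clock: 8.0
position: [477.3, 59.4, 210.3]
ee_rot: [0.088, 0.996, 0.001, 0.001]
contact_force: [0.9, -0.4, 0.3]
gripper_width: 59.8
grasp_force: 0.0
(array([56. , 31.9, 29.7]), array([ 0.   , -0.   ,  0.002]), array([ 0.00e+00,  1.00e-03, -3.14e+00]))
```

View pics/c5.png

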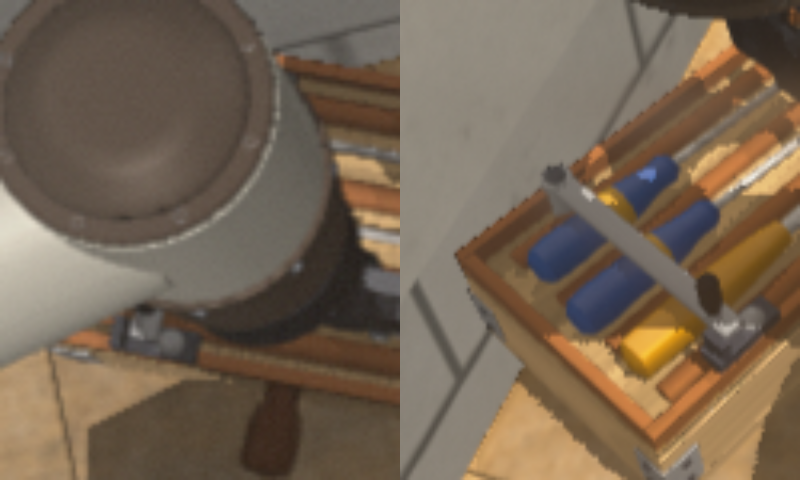

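The tip sits between stop (122,330) and nose (178,345) in the left crop, and the right crop shows the bar across all three handles: home. Next, the pull.

In the tool's units: 155 mm / 800 = 0.1938, 150 mm / 800 = 0.1875.

```bash
python3 -m jog '[0.035,0.0225,0.0125,0,0,0,0.07,0.0438,0.0375,0,0,0,0.07,0.0438,0.075,0,0,0,0.07,0.0438,0.1125,0,0,0,0.07,0.0438,0.1438,0,0,0,0.07,0.0438,0.1688,0,0,0,0.07,0.0438,0.1875,0,0,0,0.07,0.0438,0.1938,0,0,0,0.07,0.0438,0.1938,0,0,0]' 85; python3 - <<'E'
from h import *
print(go(W(-117,0,54.5),1.387))
E
```

```text
clock: 9.0
position: [428.1, 104.0, 53.9]
ee_rot: [0.089, 0.996, -0.0, -0.0]
contact_force: [0.0, 0.1, 0.8]
gripper_width: 85.2
grasp_force: 0.0
(array([ 0.7, -2.9, -0.6]), array([-0.001, -0.001,  0.006]), array([ 1.000e-03, -1.000e-03, -3.136e+00]))
```

In the tool's units: -3 mm / 800 = -0.0038, 1 mm / 800 = 0.0013.

```bash
python3 -m jog '[0.0013,-0.0038,0,0,0,0,0.0013,-0.0038,0,0,0,0,0.0013,-0.0038,0,0,0,0,0.0013,-0.0038,0,0,0,0,0.0013,-0.0038,0,0,0,0,0.0013,-0.0038,0,0,0,0,0.0013,-0.0038,0,0,0,0,0.0013,-0.0038,0,0,0,0]' 10;  python3 - <<'E'
from h import *
s=arm.read_state();M=R.from_quat(s["ee_rot"]).as_matrix();print((M.T@s["contact_force"]).round(1))
E
```

```text
clock: 9.8
position: [427.1, 101.3, 55.1]
ee_rot: [0.089, 0.996, 0.001, 0.001]
contact_force: [-3.1, 2.0, 6.1]
gripper_width: 25.9
grasp_force: 58.8
[ 3.4  1.4 -6.1]
```

In the tool's units: -75 mm / 800 = -0.0938, -66 mm / 800 = -0.0825.

```bash
python3 -m jog '[-0.0006,0,-0.0063,0,0,0,-0.0013,0,-0.015,0,0,0,-0.0025,0,-0.0238,0,0,0,-0.005,0,-0.0363,0,0,0,-0.0075,0,-0.0475,0,0,0,-0.0113,0,-0.06,0,0,0,-0.015,0,-0.0713,0,0,0,-0.0188,0,-0.0825,0,0,0,-0.0238,0,-0.0938,0,0,0,-0.0238,0,-0.0938,0,0,0]';  python3 - <<'E'
from h import *
s=arm.read_state();M=R.from_quat(s["ee_rot"]).as_matrix();print((M.T@s["contact_force"]).round(1))
E
```

```text
clock: 10.8
position: [445.9, 97.8, 130.1]
ee_rot: [0.09, 0.996, 0.001, 0.001]
contact_force: [2.2, 5.3, -7.0]
gripper_width: 26.2
grasp_force: 59.5
[-1.2  5.6  7. ]
```

In the tool's units: -75 mm / 800 = -0.0938, -68 mm / 800 = -0.085.

```bash
python3 -m jog '[-0.005,0,-0.01,0,0,0,-0.0113,0,-0.0213,0,0,0,-0.0175,0,-0.0313,0,0,0,-0.025,0,-0.0413,0,0,0,-0.0325,0,-0.0513,0,0,0,-0.04,0,-0.06,0,0,0,-0.0488,0,-0.0688,0,0,0,-0.0575,0,-0.0775,0,0,0,-0.0663,0,-0.085,0,0,0,-0.0763,0,-0.0938,0,0,0]'; python3 -m jog '[-0.0063,0,-0.005,0,0,0,-0.0125,0,-0.0088,0,0,0,-0.02,0,-0.0138,0,0,0,-0.02,0,-0.0138,0,0,0,-0.02,0,-0.0138,0,0,0,-0.02,0,-0.0138,0,0,0]';  python3 - <<'E'
from h import *
s=arm.read_state();M=R.from_quat(s["ee_rot"]).as_matrix();print((M.T@s["contact_force"]).round(1))
p2,_=shoot("scene","s6"); p,_=shoot("top","t6"); c=np.hstack([cv2.resize(p2,(480,360)),cv2.resize(p[130:290,100:242],(320,360))])
cv2.imwrite("pics/c6.png",c)
g=s["position"]-[0,0,-19]; h=W(85,0,61.5); d=g-h; e=np.array([np.cos(BA),np.sin(BA)])
X=-d[:2]@e; print("lever",np.hypot(X,d[2]),"angle",np.degrees(np.arctan2(d[2],X)-np.arctan2(12,202)))
E
```

```text
clock: 11.8
position: [503.4, 87.3, 203.3]
ee_rot: [0.09, 0.996, 0.001, -0.002]
contact_force: [-0.5, 8.3, -5.3]
gripper_width: 25.8
grasp_force: 59.3
clock: 12.4
position: [519.1, 84.4, 214.6]
ee_rot: [0.09, 0.996, 0.001, -0.002]
contact_force: [-3.0, 7.9, -0.3]
gripper_width: 26.0
grasp_force: 59.7
[4.4 7.2 0.4]
lever 203.3146272435463 angle 54.406149176029416
```

View pics/c6.png

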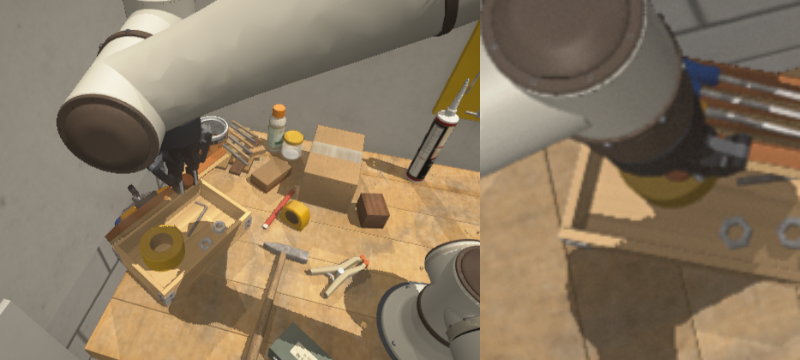

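The tray stands up over the open well (scene, tray at about (150,215)), with all the tools still in their channels. The grip's geometry gives 54.4° with the right lever of 203 mm, so I'll check it is still and hand in.

```bash
python3 -m jog '[0,0,0,0,0,0,0,0,0,0,0,0,0,0,0,0,0,0,0,0,0,0,0,0,0,0,0,0,0,0]' && python3 -c "
from bench import arm
print(max(abs(arm.read_state()['joint_vel']))); print(arm.job_done())"
```

```text
clock: 13.0
position: [519.1, 84.4, 214.5]
ee_rot: [0.09, 0.996, 0.001, -0.002]
contact_force: [-2.7, 7.6, -1.4]
gripper_width: 26.0
grasp_force: 59.6
0.0017129089277151974
the job is handed in; nothing more can be done
None
```

I swung the keeper bar home into its catch, lifted the tray to about 54° by the grip's position, and handed the job in at about 13 s with the arm still holding it; no verdict was returned.

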